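# Set a sheet blank over the end of the sawing ledge

### The arm

A 6-joint arm with a two-finger parallel gripper is mounted at the origin on the work surface. World frame = base frame: x ahead of the robot, y to its left, z up, the work surface at z = 0. Lengths are in mm, angles in rad, forces in N, time in s.
With the tool pointing down it reaches from about 150 to 775 mm from the base axis. Payload 6.1 kg.
Tool frame: the origin (TCP) lies midway between the tips of the shut fingers; the grasp point (between the pads) lies 19 mm behind it; x points along the fingers, z is the direction in which the jaws open and shut, and the axes are right-handed (so a half turn about x gives the same grasp; the last joint's range is limited). The gripper opens to 85 mm and grips with 20 to 120 N. Pads are 22 mm wide; open, the fingers measure 114 mm over their backs; the gripper's body (76 mm by 85 mm) begins 54 mm behind the grasp point. The pads swing forward as they close: fully open they stand 13 mm farther back than shut.
Start: joints at [1.121, 0.126, -0.04, 1.405, 0, 1.571], TCP at [228.254, 472.767, 231.295] pointing down, gripper open.
Joint ranges: [-2.72, 2.72], [-0.95, 1.95], [-1.27, 1.35], [-1.78, 2.02], [-1.46, 1.47], [-3.14, 3.14]. Speed limits (rad/s): [2.39, 2.39, 3.01, 3.14, 3.14, 3.14].

### API

Orientations are given as [roll, pitch, yaw] about the fixed x, y, z axes, in that order (R = Rz(yaw) Ry(pitch) Rx(roll)).
In Python, from bench import robot gives the robot as it stands.
- The arm moves only by the tool servo_tool, never from a script. Its argument "moves" is a list of rows, each a list of 2 entries, a list of its own where there are three numbers: the shift along the tool's x, y, z in units of 0.03 m (1.0 is 0.03 m), then the turn, a rotation vector about the tool's x, y, z in units of 6 degrees (1.0 is 6 degrees). In form: [[[dx, dy, dz], [rx, ry, rz]], ...]. A call has 1 to 20 rows; each row shifts and turns the commanded pose from where the row before left it, along the tool's axes as they then stand; what a row does not reach is not made up. A row lasts 1/12 s, in which the tool goes at most 41.7 mm and 7.16 degrees, less where a joint would pass 70% of its speed; a pose out of reach is approached as far as the arm can. A call with a number of a shift or a turn outside -1 to 1 is refused whole. A call with a gripper value outside its range is refused whole. "jaw" is the closure, from -1 (fully open) to 1 (shut), set as the call begins (left out, the last holds). The fingers move at their own pace and stop on an object; "newtons" is the grip in N (left out, the last holds). Time passes only in rows, so rows that do not move let the fingers close. It gives the time, the measured TCP pose, the force and the opening at its end, in the units of the state.
- robot.read_state(): the state, without advancing time (a new reading comes with each control period).
- robot.capture(name): name is "scene" or "top"; returns the picture (384x512x3 uint8, red, green, blue); there is no depth.
- robot.camera_params(name): a dict with "fx", "fy", "cx", "cy" (pixels), "k1" (the pictures are not rectified: a ray, as slopes to the right and down, at radius r is drawn at 1 + k1 r^2 times it, then the intrinsics apply), "R" (3x3) and "t" (3): a world point X has camera coordinates R X + t. Camera axes: x right, y down, z forward; pixel columns grow to the right and rows downward; lengths in mm; the calibration is good to about 2 mm. A picture is of the moment at which its call begins. camera_params takes no time and is no camera call.
- robot.close_job(): hands the job in, once; it reports no verdict.
The state is a dict: "t": time; "q": joint angles; "dq": joint speeds; "tau": joint torques, N m; "tcp_pos": TCP position; "ee_rot": TCP orientation; "contact_force": force on the tool from outside, world axes, zero at the start; "ft_torque": the same for the moment, N m; "opening": finger opening in mm.
Only numpy, scipy, OpenCV 4.12 (cv2) and the standard library are available. Lean on these libraries where they do the work, as an engineer would, in place of code of your own. Each camera call takes 0.05 s, during which the arm holds its last target. There are 200 camera calls.

### The job

A loose metal sheet blank lies on the low wooden sawing ledge, which has a raised fence along its far side and a raised stop at one end. Using only the outside of the fingers or their tips, push the blank flush against the fence and along the ledge until about a third of its length sticks out past the open end, so that its edge is free for the saw. Do not lift, tip or drop the blank, leave it lying flat, and do not disturb the other things on the bench.

Things in the scene. Friction and masses are not known exactly. Their poses are not given: they have to be found in the camera images.
- ledge: Fixed pale hardwood ledge, 130 mm deep (its x, -70 to +60 mm), 300 mm long (its y, -150 to +150 mm), flat top 45 mm above the bench. Origin at bench level; x points to the fence (away from the robot), y along the ledge to the open end, z up; yaw varies up to 0.4 rad either way. The near side and the end at y = +150 mm have no rim. A 12 mm high stop closes the other end, inner face at y = -135 mm.
- fence_mid (a point): Middle of the upper inner edge of the fence, the raised strip 15 mm thick and 12 mm high along the whole far side of the ledge: the inner face that the blank meets is at ledge x = +45 mm, its top at z = 57 mm.
- ledge_end (a point): Point on the ledge's top face at the edge of its open end (ledge x = 0, y = +150 mm, z = 45 mm); axes as the ledge.
- blank: Loose flat plain grey metal plate, 60 mm (its x, to the fence) by 90 mm (its y, along the ledge) by 5 mm, 0.15 to 0.3 kg, a few N to slide. Origin: centre of its underside. It starts within 0.2 rad of the ledge's line, its far side some 5 to 40 mm off the fence, its trailing end over 40 mm from the stop, wholly short of the open end. It tips off if half its length sticks out.
- blank_lead (a point): Middle of the blank's leading short edge (towards the open end), on its upper face.
- blank_back_a (a point): Lower corner of the blank at its leading end on the side facing the fence.
- blank_back_b (a point): Lower corner of the blank at its trailing end on the side facing the fence.
- punch_mid (a point): Bystander: middle of a loose steel doming punch standing upright on the bench, 95 mm tall, 26 mm across, ball-shaped top; beside the ledge.
- ringbox_mid (a point): Bystander: centre of a loose black ring box, 60 x 60 x 32 mm, on the bench beside the ledge.
- tin_mid (a point): Bystander: centre of a loose round brass tin, 59 mm across, 24 mm tall, on the bench beside the ledge.
- pliers_mid (a point): Bystander: middle of loose pliers lying on the bench beyond the stop end, 145 mm long, 54 mm wide, 10 mm high.
Mind the look-alikes: they are no part of the job. What is meant by the blank is not blue or turquoise, and is the smaller of those in its own colour.

How it is judged:
By the outcome, as a careful person would: the job done as asked, in the order asked, and still so for the second after the job is handed in, with the robot touching nothing.
It also fails if it takes over 51 s, if anything falls off the work surface, if the arm or the gripper's body presses on something with over 40 N, if the wrist force passes 120 N, or if a joint passes its speed limit or range.

## Working session

There is one attempt and no reset: what is moved stays moved. The work goes in short steps, Python scripts to look and compute and a tool call to move; the robot and the scene stay as the last step left them, time stands still between calls to the robot, and variables do not carry over. Pictures are saved under pics/ and viewed, about 8 in all and at most 12, crops included, and the job is handed in when it is done.

Besides the shell and the picture viewer there is one more tool, called after "Request:" by a JSON object that holds its "name" and its "arguments", one argument or row to a line. servo_tool: Moves the arm, as the interface text tells. Shifts and turns lie within -1 to 1; 1 stands for 0.03 m of shift or 6 degrees of turn. Its arguments: {"type":"object","properties":{"moves":{"type":"array"},"jaw":{"type":"number"},"newtons":{"type":"number"}},"required":["moves"]}

```bash
mkdir -p pics; ls; python3 - <<'E'
from bench import robot
import cv2,numpy as np
for n in("scene","top"):
    im=robot.capture(n); cv2.imwrite(f"pics/{n}0.png",im[:,:,::-1])
    p=robot.camera_params(n); print(n,{k:np.round(v,3).tolist() for k,v in p.items()})
s=robot.read_state();print({k:np.round(v,3).tolist() for k,v in s.items()})
E
```

```text
pics
scene {'fx': 353.008, 'fy': 353.008, 'cx': 252.28, 'cy': 191.097, 'k1': -0.055, 'R': [[-0.864, 0.503, 0.003], [0.347, 0.599, -0.722], [-0.365, -0.623, -0.692]], 't': [453.273, -161.288, 1015.207]}
top {'fx': 374.92, 'fy': 374.92, 'cx': 264.799, 'cy': 191.0, 'k1': -0.081, 'R': [[0.024, -1.0, -0.017], [-0.983, -0.02, -0.181], [0.181, 0.021, -0.983]], 't': [29.973, 525.051, 795.507]}
{'t': 0.1, 'q': [1.121, 0.126, -0.041, 1.405, 0.0, 1.571], 'dq': [-0.001, -0.0, 0.002, 0.0, 0.003, 0.002], 'tau': [-0.001, -43.691, 35.361, 0.014, -0.0, 0.0], 'tcp_pos': [228.098, 472.447, 230.564], 'ee_rot': [3.121, 1.569, -2.041], 'contact_force': [-0.006, -0.421, 0.408], 'ft_torque': [-0.039, 0.037, -0.023], 'opening': 85.36}
```

View pics/scene0.png

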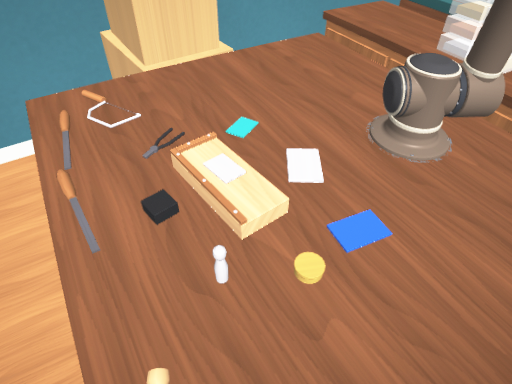

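View pics/top0.png

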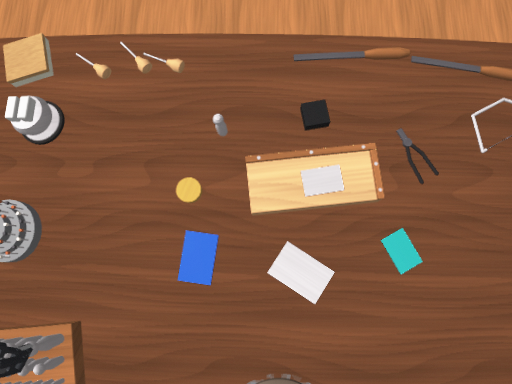

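The candidate sheets in the top view are: a small grey plate on the ledge at (322,180), a larger grey sheet on the bench at (300,272), a blue one at (198,257) and a turquoise one at (401,250). I choose the small grey one on the ledge. The fence is on the far side, the open end at left (+y), and the stop at right. The scene view agrees, with the blank at (225,168).

```bash
cat >h.py <<'E'
from bench import robot
import cv2,numpy as np
def und(n,uv):
    p=robot.camera_params(n); a=(np.array(uv,float).reshape(-1,2)-[p['cx'],p['cy']])/[p['fx'],p['fy']]
    s=a.copy()
    for _ in range(8): s=a/(1+p['k1']*(s**2).sum(1,keepdims=True))
    R=np.array(p['R']);return -R.T@np.array(p['t']), np.c_[s,np.ones(len(s))]@R
def plane(n,uv,z):
    c,d=und(n,uv); return c+d*((z-c[2])/d[:,2])[:,None]
def tri(a,b):
    out=[]
    for u,v in zip(a,b):
        c1,d1=und("top",u);c2,d2=und("scene",v);d1=d1[0];d2=d2[0]
        k=np.linalg.lstsq(np.c_[d1,-d2],c2-c1,rcond=None)[0]
        p,q=c1+k[0]*d1,c2+k[1]*d2; out.append([*(p+q)/2,np.linalg.norm(p-q)])
    return np.array(out)
def project(n,X):
    p=robot.camera_params(n);c=np.atleast_2d(X)@np.array(p['R']).T+p['t'];s=c[:,:2]/c[:,2:]
    return s*(1+p['k1']*(s**2).sum(1,keepdims=True))*[p['fx'],p['fy']]+[p['cx'],p['cy']]
def blank(n,im,seed,rad=60):
    h=cv2.cvtColor(im,cv2.COLOR_RGB2HSV); m=((h[...,1]<45)&(h[...,2]>120)).astype(np.uint8)
    k=np.zeros_like(m);cv2.circle(k,(int(seed[0]),int(seed[1])),rad,1,-1);m&=k
    m=cv2.morphologyEx(m,cv2.MORPH_OPEN,np.ones((3,3)))
    c=max(cv2.findContours(m,0,1)[0],key=cv2.contourArea)
    # quad: fit lines to the sides of the hull
    q=cv2.approxPolyN(c,4,-1,True).reshape(-1,2).astype(float)
    pts=c.reshape(-1,2).astype(float);L=[]
    for i in range(4):
        a,b=q[i],q[(i+1)%4];t=(b-a)/np.linalg.norm(b-a);s=(pts-a)@t;d=(pts-a)@[-t[1],t[0]]
        sel=pts[(s>.12*np.linalg.norm(b-a))&(s<.88*np.linalg.norm(b-a))&(abs(d)<2.5)]
        vx,vy,x,y=cv2.fitLine(sel.astype(np.float32),cv2.DIST_HUBER,0,.01,.01).ravel();L.append(np.cross([x,y,1],[x+vx,y+vy,1]))
    Q=[]
    for i in range(4):
        w=np.cross(L[i-1],L[i]);Q.append(w[:2]/w[2])
    return np.array(Q),cv2.contourArea(c)
E
python3 - <<'E'
from h import *
ims={n:cv2.imread(f"pics/{n}0.png")[:,:,::-1].copy() for n in("top","scene")}
for n,s in(("top",(322,180)),("scene",(225,168))):
    q,a=blank(n,ims[n],s,35);print(n,q.round(1).tolist(),a);print(plane(n,q,50).round(1).tolist())
a=cv2.resize(ims["top"][130:225,235:395],None,fx=4.5,fy=4.5,interpolation=2)
b=cv2.resize(ims["scene"][125:240,160:295],None,fx=4.5,fy=4.5,interpolation=2)
cv2.imwrite("pics/ctop.png",a[:,:,::-1]);cv2.imwrite("pics/cscene.png",b[:,:,::-1])
E
```

```text
Traceback (most recent call last):
  File "h.py", line 26, in blank
    q=cv2.approxPolyN(c,4,-1,True).reshape(-1,2).astype(float)
      ~~~~~~~~~~~~~~~^^^^^^^^^^^^^
cv2.error: OpenCV(4.12.0) :-1: error: (-5:Bad argument) in function 'approxPolyN'
> Overload resolution failed:
>  - Argument 'epsilon_percentage' must be float, not bool
>  - Argument 'epsilon_percentage' must be float, not bool
```

```bash
sed -i 's/approxPolyN(c,4,-1,True)/approxPolyN(c,4)/' h.py
python3 - <<'E'
from h import *
ims={n:cv2.imread(f"pics/{n}0.png")[:,:,::-1].copy() for n in("top","scene")}
a=cv2.resize(ims["top"][130:225,235:395],None,fx=4.5,fy=4.5,interpolation=2)
b=cv2.resize(ims["scene"][125:240,160:295],None,fx=4.5,fy=4.5,interpolation=2)
cv2.imwrite("pics/ctop.png",a[:,:,::-1]);cv2.imwrite("pics/cscene.png",b[:,:,::-1])
for n,s in(("top",(322,180)),("scene",(225,168))):
    q,a=blank(n,ims[n],s,35);print(n,q.round(1).tolist(),a);print(plane(n,q,50).round(1).tolist())
E
```

```text
top [[343.6, 189.2], [305.0, 195.6], [300.5, 170.9], [338.3, 164.9]] 966.0
[[531.6, -135.5, 50.0], [515.3, -48.8, 50.0], [571.9, -38.4, 50.0], [587.8, -124.3, 50.0]]
scene [[246.9, 171.4], [225.7, 183.3], [201.5, 163.2], [221.8, 152.6]] 677.0
[[513.6, -44.1, 50.0], [574.8, -32.2, 50.0], [592.5, -124.6, 50.0], [531.9, -137.4, 50.0]]
```

View pics/ctop.png

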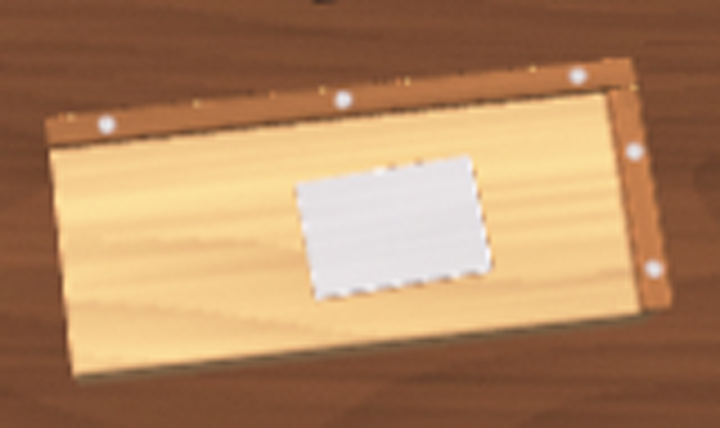

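View pics/cscene.png

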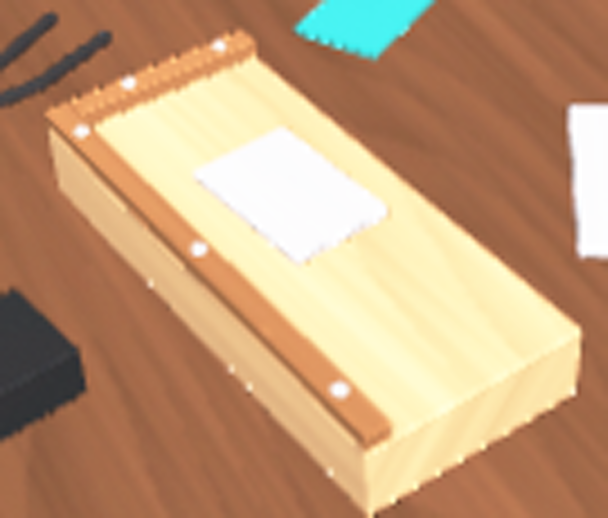

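The crops confirm the small grey plate lying flat. Ledge corners in the top crop: near-open (73,376), fence-open (45,118), fence-stop (632,60), stop-near (670,305). I'll triangulate these and the blank.

```bash
cat >>h.py <<'E'
E
python3 - <<'E'
from h import *
T=lambda P:(np.array(P)+.5)/4.5-.5+[235,130]
S=lambda P:(np.array(P)+.5)/4.5-.5+[160,125]
t=T([[73,376],[45,118],[632,60],[670,305]]);s=S([[580,330],[367,441],[48,114],[255,48]])
X=tri(t,s);print(X.round(1))
L=np.array([[-70,150],[60,150],[60,-150],[-70,-150]])
def fit(P):
    A=L-L.mean(0);B=P-P.mean(0);th=np.arctan2((A[:,0]*B[:,1]-A[:,1]*B[:,0]).sum(),(A*B).sum())
    R=np.array([[np.cos(th),-np.sin(th)],[np.sin(th),np.cos(th)]]);o=P.mean(0)-R@L.mean(0)
    return th,R,o,(A@R.T-B)
for nm,P in(("tri",X[:,:2]),("top",np.array([plane("top",t[i],z)[0,:2] for i,z in enumerate([45,57,57,57])])),("scene",np.array([plane("scene",s[i],z)[0,:2] for i,z in enumerate([45,57,57,57])]))):
    th,R,o,e=fit(P);print(nm,th.round(4),o.round(1),e.round(1).tolist())
    for n,sd in(("top",(322,180)),("scene",(225,168))):
        q,_=blank(n,cv2.imread(f"pics/{n}0.png")[:,:,::-1].copy(),sd,35)
        print(' blank',n,((plane(n,q,50)[:,:2]-o)@R).round(1).tolist())
tq=blank("top",cv2.imread("pics/top0.png")[:,:,::-1].copy(),(322,180),35)[0];sq=blank("scene",cv2.imread("pics/scene0.png")[:,:,::-1].copy(),(225,168),35)[0]
print(tri(tq,sq[[3,0,1,2]]).round(1))
print('punch,tin,box',plane("top",[[218,118],[188,190],[315,114]],[95,24,32][0]).round(0).tolist(),plane("top",[[188,190],[315,114]],28).round(0).tolist())
E
```

```text
[[ 474.5   71.5   42.9    1.1]
 [ 603.2   89.7   54.     1.1]
 [ 640.1 -208.9   53.     1.7]
 [ 511.3 -223.3   44.8   10.7]]
tri 0.1242 [562.3 -67.1] [[-0.3, 1.6], [-0.0, -0.6], [0.2, 0.3], [0.0, -1.3]]
 blank top [[-38.8, -64.1], [-44.3, 24.1], [13.2, 27.4], [18.3, -59.9]]
 blank scene [[-45.5, 28.9], [16.8, 33.1], [22.9, -60.8], [-38.8, -65.9]]
top 0.1282 [562.4 -67. ] [[0.0, 1.1], [-0.1, 0.3], [1.5, 0.1], [-1.4, -1.6]]
 blank top [[-39.3, -64.0], [-44.4, 24.1], [13.1, 27.2], [17.8, -60.1]]
 blank scene [[-45.5, 29.0], [16.8, 32.9], [22.5, -61.0], [-39.3, -65.9]]
scene 0.1231 [564.  -59.2] [[-0.0, 8.3], [1.1, 4.5], [1.1, 1.9], [-2.2, -14.8]]
 blank top [[-41.5, -71.7], [-47.1, 16.4], [10.4, 19.8], [15.6, -67.5]]
 blank scene [[-48.2, 21.3], [14.0, 25.5], [20.3, -68.4], [-41.5, -73.6]]
[[ 532.  -135.7   50.9    1.3]
 [ 513.9  -47.6   48.2    4.2]
 [ 572.7  -38.4   44.4    1.3]
 [ 590.2 -125.9   47.4    3.9]]
punch,tin,box [[678.0, 148.0, 95.0], [514.0, 205.0, 95.0], [691.0, -66.0, 95.0]] [[527.0, 220.0, 28.0], [718.0, -74.0, 28.0]]
```

```bash
cat >>h.py <<'E'
from scipy.spatial.transform import Rotation as Ro
TH=.126;O=np.array([562.4,-67.]);RL=np.array([[np.cos(TH),-np.sin(TH)],[np.sin(TH),np.cos(TH)]])
def w2l(P): return (np.atleast_2d(P)[:,:2]-O)@RL
def l2w(P): return RL@np.array(P)+O
def st():
    s=robot.read_state();R=Ro.from_euler('xyz',s['ee_rot']).as_matrix();
    print('t',round(s['t'],2),'tcp',s['tcp_pos'].round(1) if hasattr(s['tcp_pos'],'round') else s['tcp_pos'],'ledge',w2l(s['tcp_pos']).round(1).tolist(),'F',np.round(s['contact_force'],1),'op',s['opening']);return s,R
E
python3 - <<'E'
from h import *
s,R=st();print(R.round(3),s['q'])
u=RL@[1,0];v=RL@[0,1]
print('tool y,z in ledge frame deg',[np.degrees(np.arctan2(R[:2,i]@v,R[:2,i]@u)) for i in(1,2)])
E
```

```text
t 0.1 tcp [228.1 472.4 230.6] ledge [[-263.9, 577.2]] F [-0.  -0.4  0.4] op 85.35952411334188
[[-0.001 -0.901  0.435]
 [-0.001  0.435  0.901]
 [-1.     0.    -0.001]] [ 1.12098462e+00  1.26364481e-01 -4.05479450e-02  1.40537395e+00
  3.08292675e-05  1.57078928e+00]
tool y,z in ledge frame deg [np.float64(147.00882037600277), np.float64(57.00882300890391)]
```

Request:
{"name": "servo_tool", "arguments": {
  "moves": [
    [[0, 0, 0], [-1, 0, 0]],
    [[0, 0, 0], [-1, 0, 0]],
    [[0, 0, 0], [-1, 0, 0]],
    [[0, 0, 0], [-1, 0, 0]],
    [[0, 0, 0], [-1, 0, 0]],
    [[0, 0, 0], [-0.5, 0, 0]]
  ],
  "jaw": 1
}}

```text
t: 0.6
tcp_pos: [228.1, 472.5, 230.8]
ee_rot: [2.546, 1.57, -2.035]
contact_force: [0.1, -0.1, -0.2]
opening: 12.3
```

Request:
{"name": "servo_tool", "arguments": {
  "moves": [
    [[0, -0.3, -0.9], [0, 0, 0]],
    [[0, -0.3, -0.9], [0, 0, 0]],
    [[0, -0.3, -0.9], [0, 0, 0]],
    [[0, -0.3, -0.9], [0, 0, 0]],
    [[0, -0.3, -0.9], [0, 0, 0]],
    [[0, -0.3, -0.9], [0, 0, 0]],
    [[0, -0.3, -0.9], [0, 0, 0]],
    [[0, -0.3, -0.9], [0, 0, 0]],
    [[0, -0.3, -0.9], [0, 0, 0]],
    [[0, -0.3, -0.9], [0, 0, 0]],
    [[0, -0.3, -0.9], [0, 0, 0]],
    [[0, -0.3, -0.9], [0, 0, 0]],
    [[0, -0.3, -0.9], [0, 0, 0]],
    [[0, -0.3, -0.9], [0, 0, 0]],
    [[0, -0.3, -0.9], [0, 0, 0]],
    [[0, -0.3, -0.9], [0, 0, 0]],
    [[0, -0.3, -0.9], [0, 0, 0]],
    [[0, -0.3, -0.9], [0, 0, 0]],
    [[0, -0.3, -0.9], [0, 0, 0]],
    [[0, -0.3, -0.9], [0, 0, 0]]
  ]
}}

```text
t: 2.27
tcp_pos: [474.9, -41.7, 230.9]
ee_rot: [1.274, 1.57, 2.971]
contact_force: [-0.0, 0.4, -0.5]
opening: -0.3
```

```bash
python3 - <<'E'
from h import *
s,R=st();print(R.round(3),np.round(s['q'],2))
u=RL@[1,0];v=RL@[0,1]
print('tool y,z in ledge frame deg',[np.degrees(np.arctan2(R[:2,i]@v,R[:2,i]@u)).round(2) for i in(1,2)])
E
```

```text
t 2.27 tcp [474.9 -41.7 230.9] ledge [[-83.6, 36.1]] F [-0.   0.4 -0.5] op -0.3360254382168704
[[-0.001 -0.992 -0.126]
 [ 0.    -0.126  0.992]
 [-1.     0.001  0.   ]] [-0.09  0.04 -0.14  1.4   0.   -0.21]
tool y,z in ledge frame deg [np.float64(179.99), np.float64(89.99)]
```

Request:
{"name": "servo_tool", "arguments": {
  "moves": [
    [[0.9, 0, -0.6], [0, 0, 0]],
    [[0.9, 0, -0.6], [0, 0, 0]],
    [[0.9, 0, -0.6], [0, 0, 0]],
    [[0.9, 0, 0], [0, 0, 0]],
    [[0.9, 0, 0], [0, 0, 0]],
    [[0.9, 0, 0], [0, 0, 0]],
    [[0.4, 0, 0], [0, 0, 0]],
    [[0.2, 0, 0], [0, 0, 0]],
    [[0.1, 0, 0], [0, 0, 0]],
    [[0, 0, 0], [0, 0, 0]],
    [[0, 0, 0], [0, 0, 0]]
  ]
}}

```text
t: 3.18
tcp_pos: [482.3, -93.9, 49.2]
ee_rot: [-1.878, 1.569, -0.181]
contact_force: [-0.7, -0.1, 0.6]
opening: -0.3
```

```bash
python3 - <<'E'
from h import *
st()
for n,c in(("top",(235,130,395,225)),("scene",)[:1]):
    im=robot.capture(n);cv2.imwrite("pics/a1.png",cv2.resize(im[c[1]:c[3],c[0]:c[2]],None,fx=4.5,fy=4.5)[:,:,::-1])
E
```

```text
t 3.18 tcp [482.3 -93.9  49.2] ledge [[-82.9, -16.7]] F [-0.7 -0.1  0.6] op -0.28023702447535015Traceback (most recent call last):
  File "<stdin>", line 3, in <module>
ValueError: not enough values to unpack (expected 2, got 1)
```

View pics/a1.png

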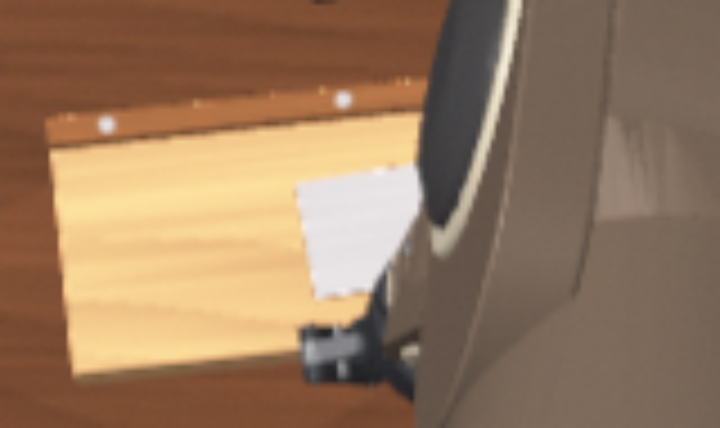

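Request:
{"name": "servo_tool", "arguments": {
  "moves": [
    [[0.06, 0, 0], [0, 0, 0]],
    [[0, -0.1, 0], [0, 0, 0]],
    [[0, -0.15, 0], [0, 0, 0]],
    [[0, -0.15, 0], [0, 0, 0]],
    [[0, -0.15, 0], [0, 0, 0]],
    [[0, -0.1, 0], [0, 0, 0]],
    [[0, -0.1, 0], [0, 0, 0]],
    [[0, -0.1, 0], [0, 0, 0]],
    [[0, -0.1, 0], [0, 0, 0]],
    [[0, -0.1, 0], [0, 0, 0]],
    [[0, -0.1, 0], [0, 0, 0]],
    [[0, -0.1, 0], [0, 0, 0]],
    [[0, -0.1, 0], [0, 0, 0]],
    [[0, -0.1, 0], [0, 0, 0]],
    [[0, -0.1, 0], [0, 0, 0]]
  ]
}}

```text
t: 4.48
tcp_pos: [527.9, -88.0, 46.4]
ee_rot: [1.233, 1.571, 2.93]
contact_force: [-1.7, 0.4, -0.1]
opening: -0.3
```

Request:
{"name": "servo_tool", "arguments": {
  "moves": [
    [[0, -0.08, 0], [0, 0, 0]],
    [[0, -0.08, 0], [0, 0, 0]]
  ]
}}

```text
t: 4.65
tcp_pos: [532.7, -87.4, 46.4]
ee_rot: [1.798, 1.571, -2.789]
contact_force: [-2.4, 1.0, -0.8]
opening: 0.3
```

Request:
{"name": "servo_tool", "arguments": {
  "moves": [
    [[0, -0.05, 0], [0, 0, 0]],
    [[0, -0.05, 0], [0, 0, 0]]
  ]
}}

```text
t: 4.82
tcp_pos: [535.6, -87.0, 46.4]
ee_rot: [1.144, 1.571, 2.84]
contact_force: [-1.0, -0.5, -0.5]
opening: -0.1
```

```bash
python3 - <<'E'
from h import *
st()
E
```

```text
t 4.82 tcp [535.6 -87.   46.4] ledge [[-29.1, -16.5]] F [-1.  -0.5 -0.5] op -0.08352946933444895
```

Request:
{"name": "servo_tool", "arguments": {
  "moves": [
    [[0, -0.05, 0], [0, 0, 0]],
    [[0, -0.05, 0], [0, 0, 0]]
  ]
}}

```text
t: 4.98
tcp_pos: [538.5, -86.7, 46.5]
ee_rot: [1.777, 1.571, -2.809]
contact_force: [-1.1, 0.1, -0.9]
opening: 0.2
```

Request:
{"name": "servo_tool", "arguments": {
  "moves": [
    [[0, -0.04, 0], [0, 0, 0]],
    [[0, 0, 0], [0, 0, 0]]
  ]
}}

```text
t: 5.15
tcp_pos: [539.7, -86.6, 46.4]
ee_rot: [2.54, 1.57, -2.047]
contact_force: [-1.5, -1.0, -0.3]
opening: -0.1
```

Request:
{"name": "servo_tool", "arguments": {
  "moves": [
    [[0, -0.04, 0], [0, 0, 0]],
    [[0, 0, 0], [0, 0, 0]]
  ]
}}

```text
t: 5.32
tcp_pos: [539.9, -86.7, 46.4]
ee_rot: [1.857, 1.569, -2.729]
contact_force: [-3.8, -2.2, 1.2]
opening: -0.1
```

Request:
{"name": "servo_tool", "arguments": {
  "moves": [
    [[0, -0.05, 0], [0, 0, 0]],
    [[0, 0, 0], [0, 0, 0]]
  ]
}}

```text
t: 5.48
tcp_pos: [540.2, -86.7, 46.3]
ee_rot: [1.777, 1.567, -2.809]
contact_force: [-8.6, -2.5, 4.9]
opening: -0.1
```

Request:
{"name": "servo_tool", "arguments": {
  "moves": [
    [[0, -0.05, 0], [0, 0, 0]],
    [[0, 0, 0], [0, 0, 0]]
  ]
}}

```text
t: 5.65
tcp_pos: [540.3, -86.7, 46.2]
ee_rot: [1.724, 1.564, -2.863]
contact_force: [-13.1, -3.7, 7.3]
opening: 0.2
```

```bash
python3 - <<'E'
from h import *
st()
im=robot.capture("scene");cv2.imwrite("pics/a2.png",cv2.resize(im[125:240,150:295],None,fx=4.5,fy=4.5)[:,:,::-1])
E
```

```text
t 5.65 tcp [540.3 -86.7  46.2] ledge [[-24.4, -16.8]] F [-13.1  -3.7   7.3] op 0.214889876197403
```

View pics/a2.png

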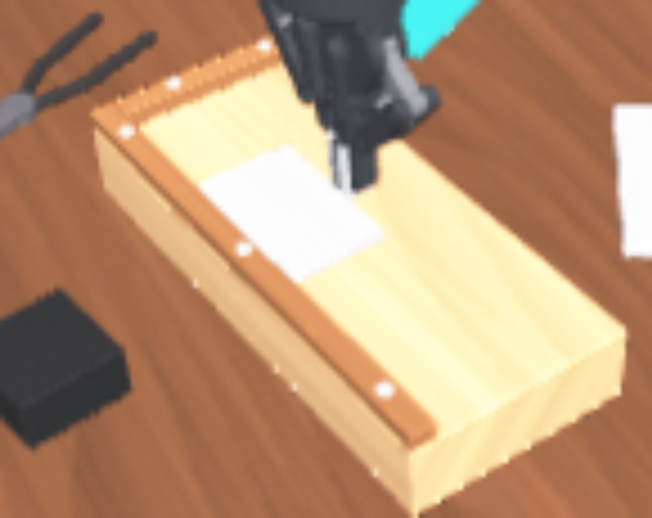

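Request:
{"name": "servo_tool", "arguments": {
  "moves": [
    [[0, 0.2, 0], [0, 0, 0]],
    [[0, 0.4, 0], [0, 0, 0]],
    [[-0.7, 0, 0], [0, 0, 0]],
    [[-0.8, 0, 0], [0, 0, 0]],
    [[0, 0, -0.9], [0, 0, 0]],
    [[0, 0, -0.9], [0, 0, 0]],
    [[0, 0, -0.8], [0, 0, 0]],
    [[0, -0.7, 0], [0, 0, 0]],
    [[0, -0.7, 0], [0, 0, 0]],
    [[0, -0.6, 0], [0, 0, 0]],
    [[0, 0, 0], [0, 0, 0]],
    [[0, 0, 0], [0, 0, 0]]
  ]
}}

```text
t: 6.7
tcp_pos: [596.1, -157.9, 91.3]
ee_rot: [-1.415, 1.57, 0.283]
contact_force: [-0.2, -0.3, -0.3]
opening: 0.0
```

```bash
python3 - <<'E'
from h import *
st()
im=robot.capture("scene")
p=project("scene",[[*l2w([16,-18]),50]])[0]
q,a=blank("scene",im,p,30);print(q.round(1).tolist(),a,w2l(plane("scene",q,50)).round(1).tolist())
E
```

```text
t 6.7 tcp [ 596.1 -157.9   91.3] ledge [[22.0, -94.4]] F [-0.2 -0.3 -0.3] op 0.0487707504046621
[[236.2, 176.9], [215.7, 187.7], [193.2, 165.2], [213.7, 156.5]] 650.5 [[-14.6, 29.6], [42.4, 31.2], [42.2, -66.6], [-14.7, -65.2]]
```

Request:
{"name": "servo_tool", "arguments": {
  "moves": [
    [[0.5, 0.17, 0], [0, 0, 0]],
    [[0.5, 0, 0], [0, 0, 0]],
    [[0.3, 0, 0], [0, 0, 0]],
    [[0.15, 0, 0], [0, 0, 0]],
    [[0, 0, 0], [0, 0, 0]],
    [[0, 0, 0.1], [0, 0, 0]],
    [[0, 0, 0.1], [0, 0, 0]],
    [[0, 0, 0.1], [0, 0, 0]],
    [[0, 0, 0.1], [0, 0, 0]],
    [[0, 0, 0.1], [0, 0, 0]],
    [[0, 0, 0.1], [0, 0, 0]],
    [[0, 0, 0.1], [0, 0, 0]],
    [[0, 0, 0.1], [0, 0, 0]],
    [[0, 0, 0.1], [0, 0, 0]],
    [[0, 0, 0.1], [0, 0, 0]]
  ]
}}

```text
t: 8.0
tcp_pos: [586.5, -129.0, 48.1]
ee_rot: [-2.927, 1.57, -1.23]
contact_force: [-0.9, -2.5, -0.2]
opening: -0.2
```

Request:
{"name": "servo_tool", "arguments": {
  "moves": [
    [[0, 0, 0.12], [0, 0, 0]],
    [[0, 0, 0.12], [0, 0, 0]],
    [[0, 0, 0.12], [0, 0, 0]],
    [[0, 0, 0.12], [0, 0, 0]],
    [[0, 0, 0.12], [0, 0, 0]],
    [[0, 0, 0.12], [0, 0, 0]],
    [[0, 0, 0.12], [0, 0, 0]],
    [[0, 0, 0.12], [0, 0, 0]],
    [[0, 0, 0.12], [0, 0, 0]],
    [[0, 0, 0.12], [0, 0, 0]],
    [[0, 0, 0.12], [0, 0, 0]],
    [[0, 0, 0.12], [0, 0, 0]],
    [[0, 0, 0.12], [0, 0, 0]],
    [[0, 0, 0.12], [0, 0, 0]],
    [[0, 0, 0.12], [0, 0, 0]]
  ]
}}

```text
t: 9.25
tcp_pos: [579.6, -75.1, 48.0]
ee_rot: [-2.774, 1.571, -1.077]
contact_force: [-0.4, -3.3, 1.2]
opening: -0.1
```

```bash
python3 - <<'E'
from h import *
s,_=st()
y=w2l(s['tcp_pos'])[0,1]+55
im=robot.capture("scene");cv2.imwrite("pics/a3.png",cv2.resize(im[125:240,150:295],None,fx=4.5,fy=4.5)[:,:,::-1])
p=project("scene",[[*l2w([16,y]),50]])[0]
q,a=blank("scene",im,p,30);print(q.round(1).tolist(),a,w2l(plane("scene",q,50)).round(1).tolist())
E
```

```text
t 9.25 tcp [579.6 -75.1  48. ] ledge [[16.0, -10.2]] F [-0.4 -3.3  1.2] op -0.09424611042345331
[[252.2, 191.8], [231.3, 203.3], [212.3, 184.3], [208.6, 151.5]] 768.5 [[-13.8, 90.5], [42.6, 91.6], [42.4, 17.2], [-15.3, -89.6]]
```

View pics/a3.png

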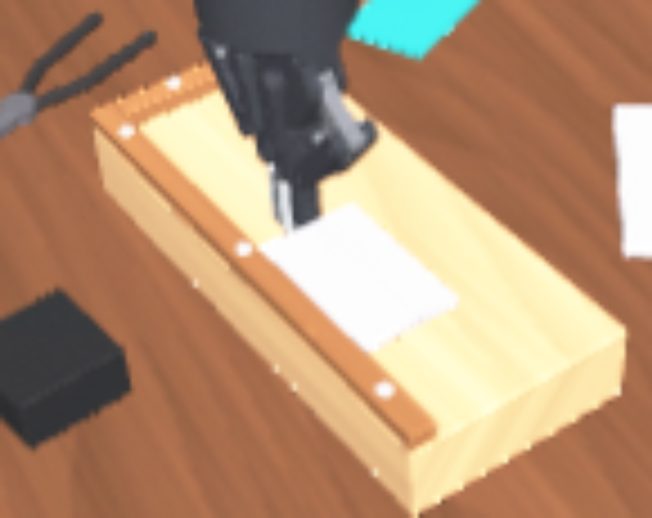

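The blank is still flush; its leading corner is at crop (458,300) and its fence-side corner at (372,350). I'll continue the push.

Request:
{"name": "servo_tool", "arguments": {
  "moves": [
    [[0.03, 0, 0.1], [0, 0, 0]],
    [[0, 0, 0.12], [0, 0, 0]],
    [[0, 0, 0.12], [0, 0, 0]],
    [[0, 0, 0.12], [0, 0, 0]],
    [[0, 0, 0.12], [0, 0, 0]],
    [[0, 0, 0.12], [0, 0, 0]],
    [[0, 0, 0.12], [0, 0, 0]],
    [[0, 0, 0.12], [0, 0, 0]],
    [[0, 0, 0.12], [0, 0, 0]],
    [[0, 0, 0.12], [0, 0, 0]],
    [[0, 0, 0.12], [0, 0, 0]],
    [[0, 0, 0.12], [0, 0, 0]],
    [[0, 0, 0.12], [0, 0, 0]],
    [[0, 0, 0.12], [0, 0, 0]],
    [[0, 0, 0.12], [0, 0, 0]],
    [[0, 0, 0.12], [0, 0, 0]],
    [[0, 0, 0.12], [0, 0, 0]],
    [[0, 0, 0.12], [0, 0, 0]],
    [[0, 0, 0.12], [0, 0, 0]],
    [[0, 0, 0.12], [0, 0, 0]]
  ]
}}

```text
t: 10.97
tcp_pos: [570.5, -4.2, 47.0]
ee_rot: [1.394, 1.571, 3.091]
contact_force: [0.6, -3.8, 2.7]
opening: 0.1
```

Request:
{"name": "servo_tool", "arguments": {
  "moves": [
    [[0, 0, 0.1], [0, 0, 0]],
    [[0, 0, 0.05], [0, 0, 0]],
    [[0, 0, 0], [0, 0, 0]],
    [[0, 0, 0], [0, 0, 0]]
  ]
}}

```text
t: 11.3
tcp_pos: [569.7, 0.5, 46.8]
ee_rot: [0.417, 1.569, 2.115]
contact_force: [1.2, -0.5, 0.3]
opening: 0.3
```

```bash
python3 - <<'E'
from h import *
s,_=st()
a=robot.capture("scene")[150:265,190:320];b=robot.capture("top")[130:225,225:325]
A=cv2.resize(a,None,fx=3.4,fy=3.4);B=cv2.resize(b,None,fx=3.4,fy=3.4)
c=np.zeros((391,A.shape[1]+B.shape[1],3),np.uint8);c[:A.shape[0],:A.shape[1]]=A;c[:B.shape[0],A.shape[1]:]=B
cv2.imwrite("pics/a4.png",c[:,:,::-1]);print(c.shape)
E
```

```text
t 11.3 tcp [5.697e+02 5.000e-01 4.680e+01] ledge [[15.8, 66.1]] F [ 1.2 -0.5  0.3] op 0.293310864729661
(391, 782, 3)
```

View pics/a4.png

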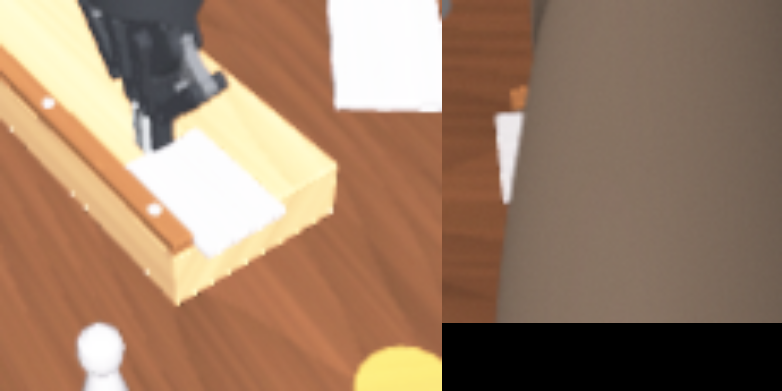

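```bash
python3 - <<'E'
from h import *
print(w2l(plane("scene",[[273.8,212.4],[251.8,225.6]],50)).round(1).tolist(),w2l(plane("top",[[241.2,163.8],[243.8,189.7]],50)).round(1).tolist())
# ledge end near/far corner in both
print(w2l(plane("scene",(np.array([[580,330.]])+.5)/4.5-.5+[160,125],45)),w2l(plane("scene",[[190+337/3.4,150+166/3.4]],45)),w2l(plane("top",[[250.8,213.2]],45)))
E
```

```text
[[-12.1, 166.2], [45.7, 167.1]] [[43.9, 159.6], [-16.6, 159.2]]
[[-67.98371717 149.4542792 ]] [[-67.2516328  152.28337001]] [[-70.53881668 148.8130281 ]]
```

Request:
{"name": "servo_tool", "arguments": {
  "moves": [
    [[0, 0, 0.1], [0, 0, 0]],
    [[0, 0, 0.1], [0, 0, 0]],
    [[0, 0, 0.1], [0, 0, 0]],
    [[0, 0, 0.1], [0, 0, 0]],
    [[0, 0, 0.08], [0, 0, 0]],
    [[0, 0, 0.05], [0, 0, 0]],
    [[0, 0, 0], [0, 0, 0]],
    [[0, 0, 0], [0, 0, 0]]
  ]
}}

```text
t: 12.07
tcp_pos: [568.2, 16.1, 47.2]
ee_rot: [-0.48, 1.57, 1.217]
contact_force: [0.1, -0.1, 0.5]
opening: 0.0
```

Request:
{"name": "servo_tool", "arguments": {
  "moves": [
    [[0, 0, -0.2], [0, 0, 0]],
    [[0, 0, -0.5], [0, 0, 0]],
    [[-0.8, 0, -0.3], [0, 0, 0]],
    [[-0.9, 0, 0], [0, 0, 0]],
    [[-0.9, 0.9, 0], [0, 0, 0]],
    [[-0.9, 0.9, 0], [0, 0, 0]],
    [[0, 0.9, -0.9], [0, 0, 0]],
    [[0, 0.9, -0.9], [0, 0, 0]],
    [[0, 0.9, -0.9], [0, 0, 0]],
    [[0, 0.9, -0.9], [0, 0, 0]],
    [[0, 0.9, -0.9], [0, 0, 0]],
    [[0, 0.9, -0.9], [0, 0, 0]],
    [[0, 0, -0.9], [0, 0, 0]],
    [[0, 0, -0.9], [0, 0, 0]],
    [[0, 0, -0.9], [0, 0, 0]],
    [[0, 0, -0.9], [0, 0, 0]],
    [[0, 0, 0], [0, 0, 0]]
  ]
}}

```text
t: 13.48
tcp_pos: [392.1, -313.4, 152.1]
ee_rot: [-2.669, 1.568, -0.975]
contact_force: [0.2, -0.4, -0.4]
opening: 0.0
```

```bash
python3 - <<'E'
from h import *
s,_=st()
a=robot.capture("scene");b=robot.capture("top")
for n,im in(("scene",a),("top",b)):
    try:
        q,ar=blank(n,im,project(n,[[*l2w([16,135]),50]])[0],38);print(n,q.round(1).tolist(),ar,w2l(plane(n,q,50)).round(1).tolist())
    except Exception as e: print(n,e)
a=a[150:265,190:320];b=b[130:225,225:325]
A=cv2.resize(a,None,fx=3.4,fy=3.4);B=cv2.resize(b,None,fx=3.4,fy=3.4)
c=np.zeros((391,A.shape[1]+B.shape[1],3),np.uint8);c[:A.shape[0],:A.shape[1]]=A;c[:B.shape[0],A.shape[1]:]=B
cv2.imwrite("pics/a5.png",c[:,:,::-1])
E
```

```text
t 13.48 tcp [ 392.1 -313.4  152.1] ledge [[-199.9, -223.0]] F [ 0.2 -0.4 -0.4] op 0.023579864051011423
scene [[279.4, 216.0], [256.6, 229.6], [226.9, 203.9], [251.9, 191.0]] 908.0 [[-14.7, 180.8], [44.4, 181.1], [51.0, 87.5], [-14.9, 88.1]]
top [[274.6, 185.2], [236.5, 189.6], [233.3, 164.2], [271.6, 160.3]] 976.0 [[-13.6, 89.2], [-14.7, 175.6], [44.8, 177.7], [44.6, 89.9]]
```

View pics/a5.png

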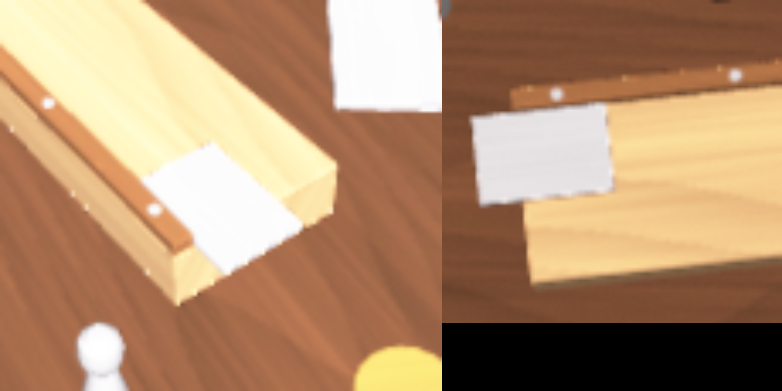

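Two views agree: leading edge at about 179 mm, trailing about 89 mm, sides parallel to the fence at the right place. I'll add one gentle seating push at the middle of the near side to make sure it's flush.

Request:
{"name": "servo_tool", "arguments": {
  "moves": [
    [[0, -0.4, 0.95], [0, 0, 0]],
    [[0, -0.4, 0.95], [0, 0, 0]],
    [[0, -0.4, 0.95], [0, 0, 0]],
    [[0, -0.4, 0.95], [0, 0, 0]],
    [[0, -0.4, 0.95], [0, 0, 0]],
    [[0, -0.4, 0.95], [0, 0, 0]],
    [[0, -0.4, 0.95], [0, 0, 0]],
    [[0, -0.4, 0.95], [0, 0, 0]],
    [[0, -0.4, 0.95], [0, 0, 0]],
    [[0, -0.4, 0.95], [0, 0, 0]],
    [[0, -0.4, 0.95], [0, 0, 0]],
    [[0, -0.4, 0.95], [0, 0, 0]],
    [[0.9, 0, 0.4], [0, 0, 0]],
    [[0.9, 0, 0], [0, 0, 0]],
    [[0.9, 0, 0], [0, 0, 0]],
    [[0.5, 0, 0], [0, 0, 0]],
    [[0.2, 0, 0], [0, 0, 0]],
    [[0, 0, 0], [0, 0, 0]],
    [[0, 0, 0], [0, 0, 0]]
  ]
}}

```text
t: 15.17
tcp_pos: [489.9, 60.5, 50.9]
ee_rot: [-1.365, 1.57, 0.333]
contact_force: [-1.0, 0.7, 0.2]
opening: 0.0
```

```bash
python3 - <<'E'
from h import *
st()
E
```

```text
t 15.17 tcp [489.9  60.5  50.9] ledge [[-55.9, 135.6]] F [-1.   0.7  0.2] op 0.04638367973113931
```

Request:
{"name": "servo_tool", "arguments": {
  "moves": [
    [[0.12, 0, -0.17], [0, 0, 0]],
    [[0, -0.2, 0], [0, 0, 0]],
    [[0, -0.2, 0], [0, 0, 0]],
    [[0, -0.2, 0], [0, 0, 0]],
    [[0, -0.15, 0], [0, 0, 0]],
    [[0, -0.1, 0], [0, 0, 0]],
    [[0, -0.08, 0], [0, 0, 0]],
    [[0, 0, 0], [0, 0, 0]],
    [[0, 0, 0], [0, 0, 0]]
  ]
}}

```text
t: 15.92
tcp_pos: [518.1, 58.7, 46.3]
ee_rot: [1.539, 1.57, -3.047]
contact_force: [-0.7, 0.6, -0.4]
opening: -0.4
```

Request:
{"name": "servo_tool", "arguments": {
  "moves": [
    [[0, -0.05, 0], [0, 0, 0]],
    [[0, -0.05, 0], [0, 0, 0]],
    [[0, 0, 0], [0, 0, 0]]
  ]
}}

```text
t: 16.17
tcp_pos: [520.9, 59.0, 46.4]
ee_rot: [1.527, 1.57, -3.059]
contact_force: [0.0, -0.2, -0.2]
opening: -0.2
```

```bash
python3 - <<'E'
from h import *
st()
E
```

```text
t 16.17 tcp [520.9  59.   46.4] ledge [[-25.3, 130.2]] F [ 0.  -0.2 -0.2] op -0.1708803804854937
```

Request:
{"name": "servo_tool", "arguments": {
  "moves": [
    [[0, -0.04, 0], [0, 0, 0]],
    [[0, -0.03, 0], [0, 0, 0]],
    [[0, 0, 0], [0, 0, 0]]
  ]
}}

```text
t: 16.42
tcp_pos: [521.2, 59.1, 46.2]
ee_rot: [1.548, 1.567, -3.038]
contact_force: [-6.8, -0.5, 5.1]
opening: 0.2
```

Request:
{"name": "servo_tool", "arguments": {
  "moves": [
    [[0, -0.04, 0], [0, 0, 0]],
    [[0, 0, 0], [0, 0, 0]]
  ]
}}

```text
t: 16.58
tcp_pos: [521.3, 59.1, 46.1]
ee_rot: [1.569, 1.565, -3.017]
contact_force: [-10.7, -1.3, 6.7]
opening: -0.4
```

Request:
{"name": "servo_tool", "arguments": {
  "moves": [
    [[0, -0.03, 0], [0, 0, 0]],
    [[0, 0, 0], [0, 0, 0]]
  ]
}}

```text
t: 16.75
tcp_pos: [521.4, 59.1, 46.1]
ee_rot: [1.561, 1.564, -3.025]
contact_force: [-12.6, -1.7, 9.9]
opening: 0.1
```

The blank is seated firmly: the force rises with no travel. Backing straight off and checking.

Request:
{"name": "servo_tool", "arguments": {
  "moves": [
    [[0, 0.15, 0], [0, 0, 0]],
    [[0, 0.4, 0], [0, 0, 0]],
    [[0, 0.5, 0], [0, 0, 0]],
    [[-0.8, 0.3, 0], [0, 0, 0]],
    [[-0.9, 0.9, 0], [0, 0, 0]],
    [[-0.9, 0.9, -0.9], [0, 0, 0]],
    [[-0.9, 0.9, -0.9], [0, 0, 0]],
    [[0, 0.9, -0.9], [0, 0, 0]],
    [[0, 0.9, -0.9], [0, 0, 0]],
    [[0, 0, -0.9], [0, 0, 0]],
    [[0, 0, -0.9], [0, 0, 0]],
    [[0, 0, -0.9], [0, 0, 0]],
    [[0, 0, -0.9], [0, 0, 0]],
    [[0, 0, -0.9], [0, 0, 0]],
    [[0, 0, -0.9], [0, 0, 0]],
    [[0, 0, -0.9], [0, 0, 0]],
    [[0, 0, -0.9], [0, 0, 0]],
    [[0, 0, 0], [0, 0, 0]],
    [[0, 0, 0], [0, 0, 0]]
  ]
}}

```text
t: 18.33
tcp_pos: [397.2, -278.5, 145.4]
ee_rot: [-1.341, 1.571, 0.354]
contact_force: [0.3, 0.6, 0.5]
opening: 0.2
```

```bash
python3 - <<'E'
from h import *
s,_=st()
for n in("scene","top"):
    im=robot.capture(n)
    q,ar=blank(n,im,project(n,[[*l2w([16,135]),50]])[0],38);print(n,q.round(1).tolist(),ar,w2l(plane(n,q,50)).round(1).tolist())
cv2.imwrite("pics/a6.png",im[:,:,::-1])
E
```

```text
t 18.33 tcp [ 397.2 -278.5  145.4] ledge [[-190.5, -189.0]] F [0.3 0.6 0.5] op 0.23202327533777092
scene [[279.3, 216.0], [256.5, 229.7], [226.8, 204.0], [251.9, 191.0]] 905.5 [[-14.6, 180.8], [44.7, 181.1], [51.3, 87.5], [-15.0, 88.1]]
top [[274.6, 185.2], [236.5, 189.6], [233.3, 164.3], [271.6, 160.2]] 977.0 [[-13.6, 89.2], [-14.7, 175.6], [44.7, 177.7], [44.9, 89.9]]
```

View pics/a6.png

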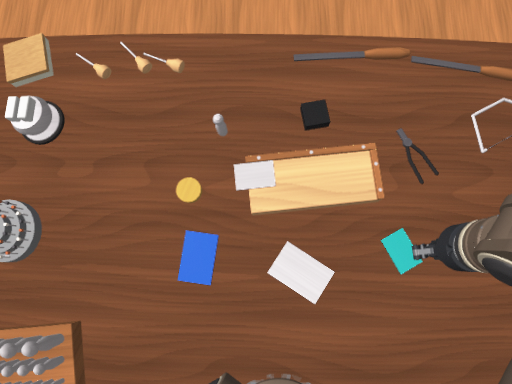

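The blank (254,175) is flush and overhangs the open end. Nothing else has moved, and the arm is clear of everything, about 145 mm above the bench. Handing in.

```bash
python3 -c "
from bench import robot
print(robot.close_job())"
```

```text
the job is handed in; nothing more can be done
None
```

I pushed the blank with the shut fingertips: first against the fence, then along it from the trailing end. A last gentle push on the near side seated it again. The job was handed in at about 18 s.

- **Overhang:** averaged over both views, the leading edge is at about 179 mm and the trailing end at about 89 mm along the ledge. That leaves 29–30 mm of the 90 mm past the open end. The views differ: about 177 mm from the top camera and 181 mm from the scene camera.
- **Flush fit:** the near side measures x ≈ -14.5 mm against -15 mm ideal, parallel to the fence within measuring noise. On the last push the force rose to about 13 N with no travel. One far trailing corner read x ≈ 51 mm in the scene view, which would put it inside the fence. I took that as a masking error, because the top view gives 45 mm there.
- **Bystanders:** the punch, ring box, tin, pliers and the other sheets look unmoved in the last top picture, which I compared by eye.
- **Forces:** the highest wrist force I saw reported was about 16 N.

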